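Choke slide home for a cold start

ROBOT

A 7-joint arm with a two-finger parallel gripper is mounted at the origin on a cart in front of the work surface, level with it; the furniture and walls round the work are solid. World frame = base frame: x ahead of the robot, y to its left, z up, the work surface at z = 0. Lengths are in m, angles in rad, forces in N, time in s.
With the tool pointing down it reaches from about 0.4 to 0.85 m from the base axis. Payload 10.4 kg.
Tool frame: the origin (TCP) lies between the finger pads; the fingertips stand tip_extent ahead of it and the grasp point (between the pads) lies 2 mm behind it (tip_extent is the distance from the TCP to the fingertips, in m); z points along the fingers, y is the direction in which the jaws open and shut (so a half turn about z gives the same grasp; the last joint's range is limited). The gripper opens to 87 mm and grips with 3 to 60 N. Pads are 19 mm wide; open, the fingers measure 117 mm over their backs; the gripper's body (75 mm by 190 mm) begins 51 mm behind the grasp point.
Start: joints at [1.188, 0.332, -0.065, 1.46, 0.022, 1.35, -0.088], TCP at [0.22, -0.585, 0.24] pointing down, gripper open.
Joint ranges: [-2.6, 2.6], [-0.5, 2.12], [-1.47, 1.34], [0.16, 2.42], [-1.27, 4.41], [0.06, 2.06], [-2.6, 2.6]. Speed limits (rad/s): [2.22, 2.22, 2.79, 2.79, 3.14, 3.14, 3.14].

INTERFACE

Orientations are given as a unit quaternion [x, y, z, w].
In Python, from bench import read_state, camera, camera_params, close_job, tip_extent gives the robot as it stands. The module is installed in compiled form; this text tells all that it offers.
- The arm moves only by the tool send_rows, never from a script. Its argument "steps" is a list of rows, each a list of 7 numbers: the turn, a rotation vector about the tool's x, y, z in degrees, then the shift along the tool's x, y, z in m, then the gripper's target within -1 to 1 (shut at 1, half-way at 0, fully open at -1). In form: [[ax, ay, az, x, y, z, jaw], ...]. A call has exactly 10 rows; each row shifts and turns the pose as measured when the row begins, along the tool's axes as they then stand; what a row does not reach is not made up. A row lasts 1/10 s, in which the tool goes at most 50 mm and 8.59 degrees, less where a joint would pass 70% of its speed; a pose out of reach is approached as far as the arm can. A call with a gripper value outside its range is refused whole. The fingers move at their own pace and stop on an object; "force" is the grip in N (left out, the last holds). Time passes only in rows, so rows that do not move let the fingers close, or fill a call up. It gives the time, the measured TCP pose, the force and the opening at its end, in the units of the state.
- read_state(): the state, without advancing time (a new reading comes with each control period).
- camera(name): name is "scene" or "top" or "wrist"; returns (picture, depth): 480x640x3 uint8, blue, green, red; 480x640 float32, m along the optical axis (not along the pixel's ray), 0 where there is no reading.
- camera_params(name): a dict with "camera_matrix" (3x3 intrinsics, pixels), "dist" ([k1, k2, p1, p2, k3] as OpenCV has them; the pictures are not rectified), "world_from_camera" (4x4, takes a point from camera to world coordinates). Camera axes: x right, y down, z forward; pixel columns grow to the right and rows downward; lengths in m; the calibration is good to about 2 mm. A picture is of the moment at which its call begins: read the wrist's pose just before it. camera_params takes no time and is no camera call; for the wrist camera it gives the pose at the moment of the call.
- close_job(): hands the job in, once; it reports no verdict.
The state is a dict: "time": time; "joint_positions": joint angles; "joint_vel": joint speeds; "joint_torque": joint torques, N m; "ee_pos": TCP position; "eef_rot": TCP orientation; "ft_force": force on the tool from outside, world axes, zero at the start; "torque": the same for the moment, N m; "width": finger opening in m.
Only numpy, scipy, OpenCV 4.12 (cv2) and the standard library are available. Lean on these libraries where they do the work, as an engineer would, in place of code of your own. Each camera call takes 0.05 s, during which the arm holds its last target.

TASK

Get the small engine ready for a cold start: on the grey control panel with two slides, move the choke slide, the one with the upright flat bar grip, all the way to its end stop at the far end, where the solid black disc is. Leave the throttle slide, the one with the round knob, as it stands, and let go.

Things in the scene. Friction and masses are not known exactly. Their poses are not given: they have to be found in the camera images.
- choke (a joint): position of the choke slide in metres: 0 at the near stop (side of the open ring mark), 0.080 at the far end stop (side of the solid black disc). It moves level and straight against about 4 N of friction and stays where it is left.
- choke_grip (a point): middle of the top of the choke's grip: a black upright flat bar, 14 mm thick along the travel, 42 mm wide across it, 40 mm tall, on a low steel shoe (40 mm along the travel, 30 mm wide, 6 mm high). The top of the plain metal track housing lies 45 mm below this point, the work surface 83 mm below. Site x points along the travel to the far end stop, z up.
- choke_end (a point): fixed point: where choke_grip is when the choke slide is fully at its far end stop; same axes. The housing is 200 mm long (along the travel) by 46 mm wide; near each end a steel stop block, 10 mm high above it, ends the shoe's way. A thin steel rod sticks out of the housing's far end and moves out with the slide.
- throttle_grip (a point): middle of the top of the throttle's grip: a black round knob 30 mm across, 45 mm above its housing, on an equal slide parallel to the choke's on the same grey panel (250 x 210 mm). The two tracks' centre lines are 110 mm apart, and either may be on the left. To be left as it stands.

How it is judged:
By the outcome, as a careful person would: the job done as asked, in the order asked, and still so for the second after the job is handed in, with the robot touching nothing.
It also fails if it takes over 29 s, if anything falls off the work surface, if the arm or the gripper's body presses on something with over 40 N, if the wrist force passes 120 N, or if a joint passes its speed limit or range.

## Working session

There is one attempt and no reset: what is moved stays moved. The work goes in short steps, Python scripts to look and compute and a tool call to move; the robot and the scene stay as the last step left them, time stands still between calls to the robot, and variables do not carry over. Pictures are saved under pics/ and viewed, and the job is handed in when it is done.

Besides the shell and the picture viewer there is one more tool, called after "Request:" as a command line: name --pt "numbers of a row" for each row, then --argument value for the rest. send_rows: Moves the arm, as the interface text tells. Its arguments: {"type":"object","properties":{"steps":{"type":"array"},"force":{"type":"number"}},"required":["steps"]}

```bash
mkdir -p pics
python3 - <<'E'
from bench import *
import cv2,numpy as np
s=read_state();print(s['time'],s['ee_pos'],s['eef_rot'],s['width'],tip_extent if not callable(tip_extent) else tip_extent())
for n in("scene","top"):
    p,d=camera(n);cv2.imwrite(f"pics/{n}0.png",p);np.save(f"pics/{n}0.npy",d)
    c=camera_params(n);print(n,np.array(c['world_from_camera']).round(3).tolist(),np.array(c['camera_matrix']).round(1).tolist(),c['dist'])
E
```

```text
0.0 [ 0.21990806 -0.58465228  0.23876747] [ 9.83861577e-01  1.78929884e-01 -1.57750191e-04 -6.84646133e-04] 0.08704554659158016 0.017
scene [[0.559, -0.463, 0.688, -0.04], [-0.829, -0.312, 0.464, -0.346], [-0.001, -0.83, -0.558, 0.573], [0.0, 0.0, 0.0, 1.0]] [[565.4, 0.0, 307.1], [0.0, 565.4, 237.3], [0.0, 0.0, 1.0]] [-0.01131636  0.          0.          0.          0.        ]
top [[0.083, -0.97, 0.227, 0.37], [-0.997, -0.082, 0.013, 0.041], [0.006, -0.227, -0.974, 0.922], [0.0, 0.0, 0.0, 1.0]] [[535.4, 0.0, 322.5], [0.0, 535.4, 239.1], [0.0, 0.0, 1.0]] [-0.12775913  0.          0.          0.          0.        ]
```

View pics/scene0.png

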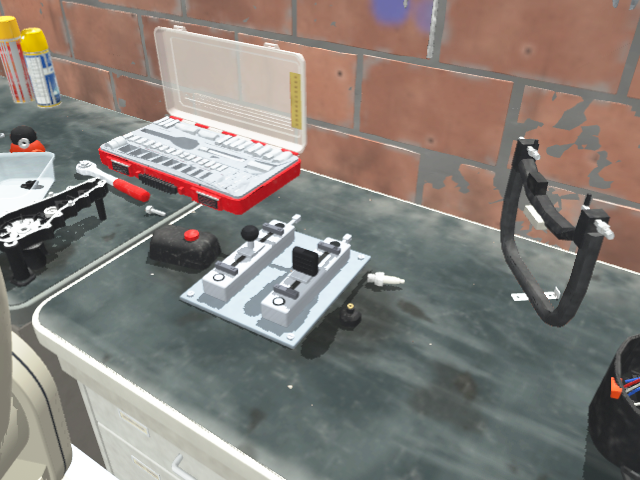

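View pics/top0.png

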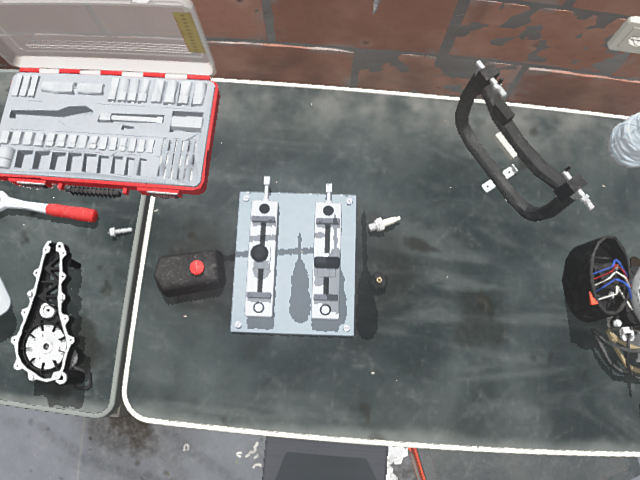

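The top view shows the panel with the choke bar on the right track at about (327,263), its disc at (329,211) and its ring at (325,310). The round throttle knob is on the left at (259,253). Next I measure them with depth.

```bash
cat > h.py <<'E'
from bench import *
import cv2,numpy as np
def cloud(d,c):
    K=np.array(c['camera_matrix']);D=np.array(c['dist']);T=np.array(c['world_from_camera'])
    v,u=np.mgrid[:480,:640]
    n=cv2.undistortPoints(np.stack([u,v],-1).reshape(-1,1,2).astype(np.float64),K,D).reshape(480,640,2)
    P=np.dstack([n[...,0]*d,n[...,1]*d,d])
    return P@T[:3,:3].T+T[:3,3]
E
python3 - <<'E'
from h import *
for n,box in(("top",(305,350,180,325)),("scene",(250,360,225,335))):
    d=np.load(f"pics/{n}0.npy");W=cloud(d,camera_params(n));p=cv2.imread(f"pics/{n}0.png")
    u0,u1,v0,v1=box
    w=W[v0:v1,u0:u1].reshape(-1,3);col=p[v0:v1,u0:u1].reshape(-1,3).mean(1);
    m=(w[:,2]>.062)&(w[:,2]<.1)
    if n=="scene": m&=w[:,1]<0.0+np.median(w[:,1])+.2
    t=w[m];print(n,"grip",m.sum(),t.min(0).round(4),t.max(0).round(4),t.mean(0).round(4))
    t2=t[t[:,2]>.079];print(" top pts",len(t2),t2.min(0).round(4) if len(t2) else'',t2.max(0).round(4) if len(t2) else'')
    if n=="top":
        for q in[(329,211),(325,310),(264,209),(258,309),(327,263),(259,253)]:print(q,W[q[1],q[0]].round(4))
        h=w[(w[:,2]>.033)&(w[:,2]<.042)]
        r=cv2.minAreaRect((h[:,:2]*1000).astype(np.float32));print(r)
        r=cv2.minAreaRect((t2[:,:2]*1000).astype(np.float32));print(r)
i=cv2.resize(cv2.imread("pics/top0.png")[170:350,220:380],None,fx=3.2,fy=3.2,interpolation=2);cv2.imwrite("pics/tz.png",i)
E
```

```text
top grip 276 [0.5221 0.0224 0.0627] [0.5385 0.0635 0.0879] [0.5289 0.043  0.0809]
 top pts 221 [0.5229 0.0229 0.0791] [0.5385 0.0635 0.0879]
(329, 211) [0.6258 0.046  0.0389]
(325, 310) [0.4563 0.039  0.0387]
(264, 209) [0.6193 0.1573 0.0412]
(258, 309) [0.4486 0.1494 0.0373]
(327, 263) [0.5268 0.042  0.0829]
(259, 253) [0.5339 0.152  0.0824]
((542.27392578125, 43.581607818603516), (199.31723022460938, 46.04377746582031), 2.8837838172912598)
((530.3565673828125, 43.10742950439453), (13.534741401672363, 40.03675842285156), 4.62809419631958)
scene grip 542 [0.5222 0.0207 0.0621] [0.5483 0.1566 0.085 ] [0.5292 0.0641 0.0756]
 top pts 215 [0.523  0.0209 0.079 ] [0.5463 0.1566 0.085 ]
```

View pics/tz.png

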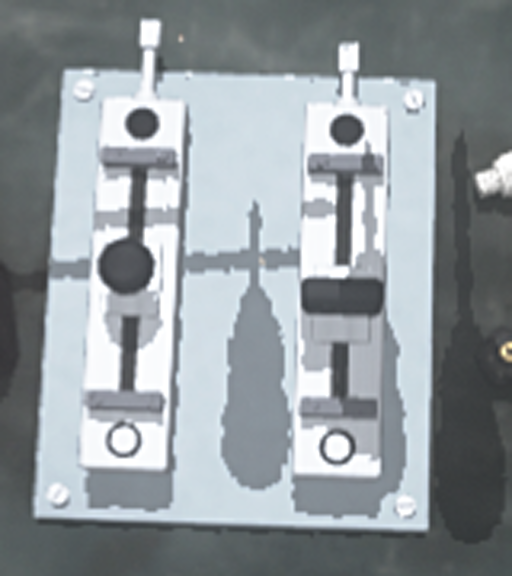

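Request:
send_rows --pt "0 0 6 0 0 0 1" --pt "0 0 6 0 0 0 1" --pt "0 0 5.8 0 0 0 1" --pt "0 0 0 0.02 -0.04 0 1" --pt "0 0 0 0.02 -0.04 0 1" --pt "0 0 0 0.02 -0.04 0 1" --pt "0 0 0 0.02 -0.04 0 1" --pt "0 0 0 0.02 -0.04 0 1" --pt "0 0 0 0.02 -0.04 0 1" --pt "0 0 0 0.02 -0.04 0 1" --force 20

```text
time: 1.1
ee_pos: [0.3487, -0.2932, 0.2338]
eef_rot: [1.0, 0.013, -0.004, -0.003]
ft_force: [1.7, -1.5, 0.1]
width: 0.0151
```

```bash
cat > g.py <<'E'
from h import *
from scipy.spatial.transform import Rotation as R
def rel(P,yaw=2.8):
    s=read_state();r=R.from_quat(s['eef_rot'])
    a=np.radians(yaw);x=np.array([np.cos(a),np.sin(a),0]);z=np.array([0,0,-1.]);y=np.cross(z,x)
    G=R.from_matrix(np.c_[x,y,z])
    print('t',s['time'],'pos',np.round(s['ee_pos'],4),'w',round(s['width'],4),'F',np.round(s['ft_force'],1))
    print('turn',(r.inv()*G).as_rotvec(degrees=True).round(2),'shift',r.inv().apply(np.array(P)-s['ee_pos']).round(4))
E
python3 -c "
from g import *
rel([.497,.0414,.2])"
```

```text
t 1.1 pos [ 0.3487 -0.2932  0.2338] w 0.0151 F [ 1.7 -1.5  0.1]
turn [-0.37  0.41 -1.37] shift [ 0.1569 -0.3305  0.0348]
```

Request:
send_rows --pt "-0.3 0.4 -1.3 0.018 -0.038 0.004 1" --pt "0 0 0 0.018 -0.038 0.004 1" --pt "0 0 0 0.018 -0.038 0.004 1" --pt "0 0 0 0.018 -0.038 0.004 1" --pt "0 0 0 0.018 -0.038 0.004 1" --pt "0 0 0 0.018 -0.038 0.004 1" --pt "0 0 0 0.018 -0.038 0.004 1" --pt "0 0 0 0.018 -0.038 0.004 1" --pt "0 0 0 0.013 -0.026 0.003 1" --pt "0 0 0 0 0 0 1"

```text
time: 2.1
ee_pos: [0.4928, 0.0651, 0.1969]
eef_rot: [1.0, 0.028, 0.0, -0.001]
ft_force: [-0.2, 0.7, -0.4]
width: 0.0005
```

```bash
python3 -c "
from g import *
rel([.497,.0414,.072])
d0=camera_params('wrist')
p,d=camera('wrist');cv2.imwrite('pics/w1.png',p)
W=cloud(d,d0)
m=(W[...,2]>.079)&(W[...,2]<.089)&(abs(W[...,1]-.043)<.035)&(W[...,0]>.48)&(W[...,0]<.6)
t=W[m];print(len(t))
if len(t):print(t.min(0).round(4),t.max(0).round(4),cv2.minAreaRect((t[:,:2]*1000).astype(np.float32)))
"
```

```text
t 2.1 pos [0.4928 0.0651 0.1969] w 0.0005 F [-0.2  0.7 -0.4]
turn [-0.07 -0.02  0.4 ] shift [0.0029 0.0241 0.1248]
963
[0.5253 0.0222 0.079 ] [0.5399 0.0635 0.0846] ((532.2835693359375, 42.77696228027344), (13.729418754577637, 41.154869079589844), 2.9911508560180664)
```

View pics/w1.png

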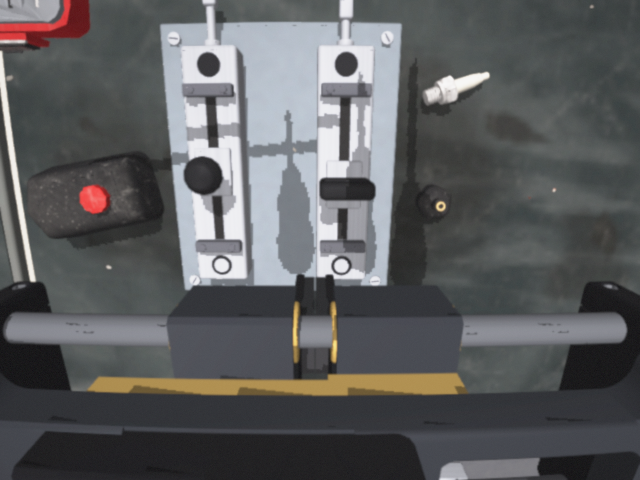

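The wrist view agrees: choke bar at (348,188), throttle knob at (203,175). Next I correct sideways and descend behind the bar with the jaws shut.

Request:
send_rows --pt "0 0 0.4 0.002 0.024 0 1" --pt "0 0 0 0 0 0.02 1" --pt "0 0 0 0 0 0.02 1" --pt "0 0 0 0 0 0.02 1" --pt "0 0 0 0 0 0.02 1" --pt "0 0 0 0 0 0.02 1" --pt "0 0 0 0 0 0.01 1" --pt "0 0 0 0 0 0 1" --pt "0 0 0 0 0 0 1" --pt "0 0 0 0 0 0 1"

```text
time: 3.15
ee_pos: [0.4941, 0.027, 0.0842]
eef_rot: [1.0, 0.018, -0.0, 0.003]
ft_force: [0.1, 0.5, -0.2]
width: 0.0006
```

```bash
python3 -c "
from g import *
rel([.566,.0447,.072])
p,d=camera('scene');cv2.imwrite('pics/s2.png',p[150:390,140:460].repeat(2,0).repeat(2,1))
"
```

```text
t 3.15 pos [0.4941 0.027  0.0842] w 0.0006 F [ 0.1  0.5 -0.2]
turn [ 0.31  0.06 -0.79] shift [ 0.0725 -0.0153  0.012 ]
```

View pics/s2.png

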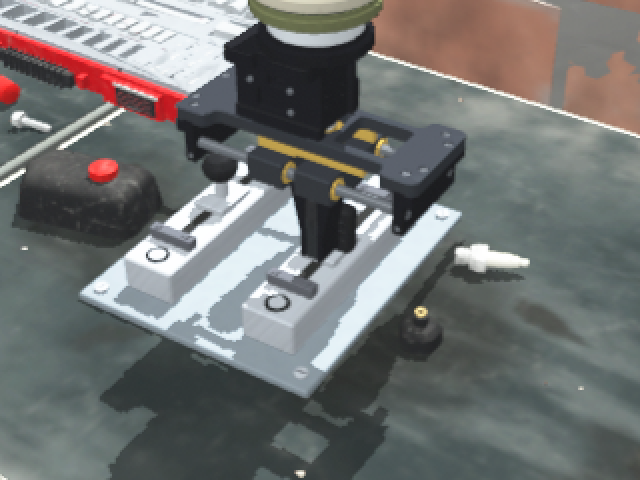

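Request:
send_rows --pt "0.3 0 -0.8 0 -0.005 0.004 1" --pt "0 0 0 0 -0.005 0.004 1" --pt "0 0 0 0 -0.002 0.002 1" --pt "0 0 0 0 0 0 1" --pt "0 0 0 0.004 0 0 1" --pt "0 0 0 0.004 0 0 1" --pt "0 0 0 0.004 0 0 1" --pt "0 0 0 0.004 0 0 1" --pt "0 0 0 0.004 0 0 1" --pt "0 0 0 0.004 0 0 1"

```text
time: 4.2
ee_pos: [0.5197, 0.0417, 0.0749]
eef_rot: [1.0, 0.025, -0.0, 0.0]
ft_force: [-3.5, -0.9, 2.3]
width: 0.0009
```

```bash
python3 -c "
from g import *
rel([.566,.0447,.072])
"
```

```text
t 4.2 pos [0.5197 0.0417 0.0749] w 0.0009 F [-3.5 -0.9  2.3]
turn [0.03 0.02 0.11] shift [ 0.0464 -0.0007  0.0029]
```

Request:
send_rows --pt "0 0 0 0.004 0 0 1" --pt "0 0 0 0.004 0 0 1" --pt "0 0 0 0.004 0 0 1" --pt "0 0 0 0.004 0 0 1" --pt "0 0 0 0.004 0 0 1" --pt "0 0 0 0.004 0 0 1" --pt "0 0 0 0.004 0 0 1" --pt "0 0 0 0.004 0 0 1" --pt "0 0 0 0.004 0 0 1" --pt "0 0 0 0.004 0 0 1"

```text
time: 5.2
ee_pos: [0.5622, 0.0438, 0.0746]
eef_rot: [1.0, 0.025, -0.001, 0.0]
ft_force: [-3.9, 0.3, 3.3]
width: 0.0003
```

```bash
python3 -c "
from g import *
rel([.566,.0447,.072])
"
```

```text
t 5.2 pos [0.5622 0.0438 0.0746] w 0.0003 F [-3.9  0.3  3.3]
turn [0.05 0.16 0.11] shift [ 0.0039 -0.0007  0.0025]
```

Request:
send_rows --pt "0 0 0 0.002 0 0 1" --pt "0 0 0 0.002 0 0 1" --pt "0 0 0 0.002 0 0 1" --pt "0 0 0 0.002 0 0 1" --pt "0 0 0 0.002 0 0 1" --pt "0 0 0 0.002 0 0 1" --pt "0 0 0 0.002 0 0 1" --pt "0 0 0 0.002 0 0 1" --pt "0 0 0 0.002 0 0 1" --pt "0 0 0 0.002 0 0 1"

```text
time: 6.2
ee_pos: [0.564, 0.0441, 0.071]
eef_rot: [0.999, 0.026, -0.024, 0.004]
ft_force: [-14.8, -1.3, 10.4]
width: 0.0004
```

```bash
python3 -c "
from g import *
rel([.566,.0447,.072])
"
```

```text
t 6.2 pos [0.564  0.0441 0.071 ] w 0.0004 F [-14.8  -1.3  10.4]
turn [0.45 2.73 0.23] shift [ 0.0019 -0.0005 -0.0011]
```

It stalled at the predicted place with the force up to 15 N, so that is the stop. I back off, lift and check.

Request:
send_rows --pt "0 0 0 -0.004 0 0 1" --pt "0 0 0 -0.008 0 0 1" --pt "0 0 0 -0.01 0 0 1" --pt "0 2 0 -0.008 0 -0.005 1" --pt "0 0 0 0 0 -0.03 1" --pt "0 0 0 0 0 -0.03 1" --pt "0 0 0 -0.03 0 -0.03 1" --pt "0 0 0 -0.03 0 -0.03 1" --pt "0 0 0 0 0 0 1" --pt "0 0 0 0 0 0 1"

```text
time: 7.2
ee_pos: [0.4709, 0.0394, 0.2018]
eef_rot: [1.0, 0.026, -0.002, 0.005]
ft_force: [0.8, -0.4, -0.5]
width: 0.0006
```

```bash
python3 -c "
from g import *
rel([.497,.0414,.2])
d0=camera_params('wrist')
p,d=camera('wrist');cv2.imwrite('pics/w2.png',p)
W=cloud(d,d0)
for y in(.043,.152):
  m=(W[...,2]>.079)&(W[...,2]<.089)&(abs(W[...,1]-y)<.035)&(W[...,0]>.48)&(W[...,0]<.62)
  t=W[m];print(len(t))
  if len(t):print(t.min(0).round(4),t.max(0).round(4),cv2.minAreaRect((t[:,:2]*1000).astype(np.float32)))
"
```

```text
t 7.2 pos [0.4709 0.0394 0.2018] w 0.0006 F [ 0.8 -0.4 -0.5]
turn [0.55 0.2  0.16] shift [ 0.0262 -0.0007  0.0017]
1191
[0.5746 0.0243 0.079 ] [0.5904 0.0661 0.085 ] ((582.5836791992188, 45.28912353515625), (14.059027671813965, 41.80735778808594), 3.055305004119873)
676
[0.5266 0.1409 0.079 ] [0.5496 0.1642 0.0837] ((536.8079833984375, 152.8437957763672), (21.957054138183594, 21.727012634277344), 34.91716384887695)
```

View pics/w2.png

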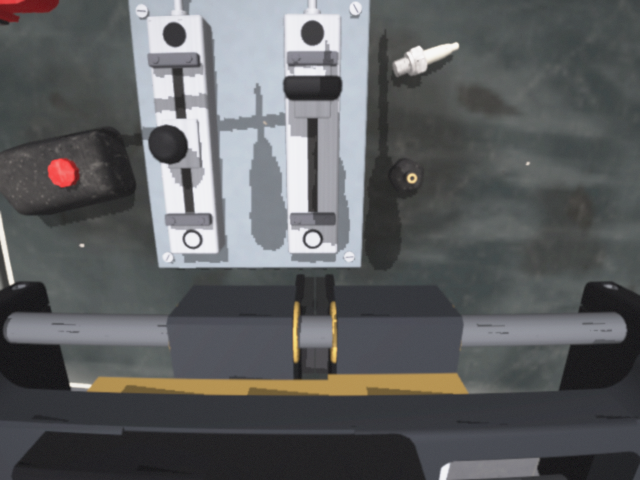

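The bar centre is now at x=0.5826, against about 0.582 expected at the stop. I check for a gap and compare the throttle in the same top view as before.

```bash
python3 -c "
from g import *
p,d=camera('top');c=camera_params('top')
cv2.imwrite('pics/t3.png',cv2.resize(p[170:350,220:380],None,fx=3.2,fy=3.2,interpolation=2))
for D in(np.load('pics/top0.npy'),d):
  W=cloud(D,c)
  for y in(.043,.152):
    m=(W[...,2]>.079)&(W[...,2]<.089)&(abs(W[...,1]-y)<.03)&(W[...,0]>.51)&(W[...,0]<.62)
    t=W[m];print(y,len(t),t.mean(0).round(4),t.max(0).round(4))
"
```

```text
0.043 221 [0.5302 0.043  0.0833] [0.5385 0.0635 0.0879]
0.152 171 [0.535  0.1531 0.0821] [0.5479 0.1654 0.0857]<string>:9: RuntimeWarning: Mean of empty slice.
  ret = um.true_divide(
Traceback (most recent call last):
ValueError: zero-size array to reduction operation maximum which has no identity
```

View pics/t3.png

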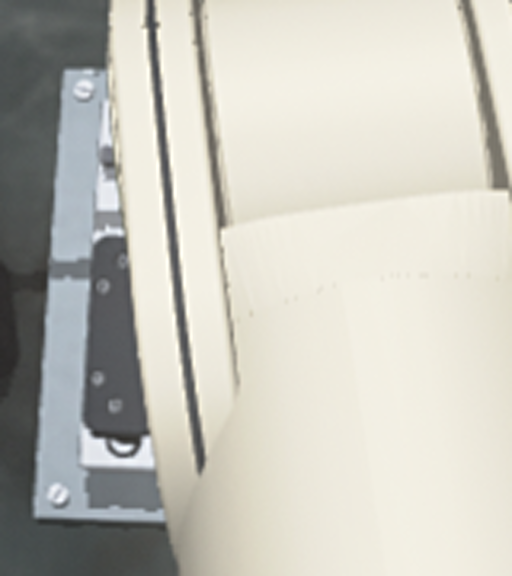

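The arm blocks the top view, so I move it back along the way it came and look again.

Request:
send_rows --pt "0 0 0 -0.01 0.03 -0.01 1" --pt "0 0 0 -0.015 0.04 -0.005 1" --pt "0 0 0 -0.015 0.04 -0.005 1" --pt "0 0 0 -0.015 0.04 -0.005 1" --pt "0 0 0 -0.015 0.04 -0.005 1" --pt "0 0 0 -0.015 0.04 -0.005 1" --pt "0 0 0 -0.015 0.04 0 1" --pt "0 0 0 -0.015 0.04 0 1" --pt "0 0 0 -0.01 0.03 0 1" --pt "0 0 0 0 0 0 1"

```text
time: 8.3
ee_pos: [0.3609, -0.3189, 0.2276]
eef_rot: [1.0, 0.029, -0.009, -0.001]
ft_force: [-0.1, -0.8, 0.7]
width: 0.0004
```

```bash
python3 -c "
from g import *
rel([.497,.0414,.2])
p,d=camera('top');c=camera_params('top')
cv2.imwrite('pics/t4.png',cv2.resize(p[170:350,220:380],None,fx=3.2,fy=3.2,interpolation=2))
for D in(np.load('pics/top0.npy'),d):
  W=cloud(D,c)
  for y in(.043,.152):
    m=(W[...,2]>.079)&(W[...,2]<.089)&(abs(W[...,1]-y)<.03)&(W[...,0]>.51)&(W[...,0]<.62)
    t=W[m];print(y,len(t),t.mean(0).round(4) if len(t) else '')
"
```

```text
t 8.3 pos [ 0.3609 -0.3189  0.2276] w 0.0004 F [-0.1 -0.8  0.7]
turn [-0.18  1.04  0.52] shift [ 0.1572 -0.3517  0.0259]
0.043 221 [0.5302 0.043  0.0833]
0.152 171 [0.535  0.1531 0.0821]
0.043 209 [0.5805 0.0457 0.0832]
0.152 168 [0.5351 0.1531 0.082 ]
```

View pics/t4.png

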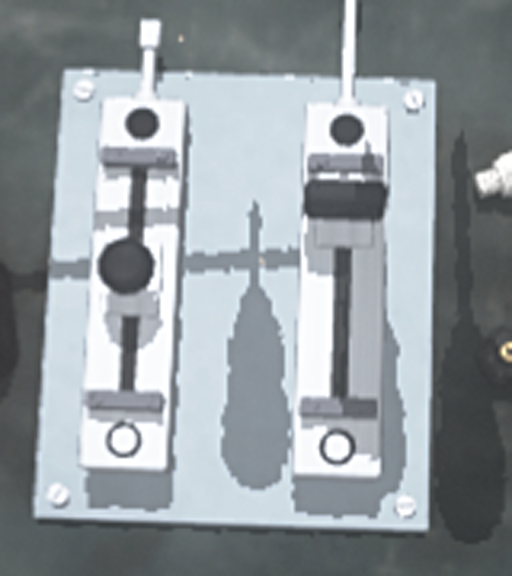

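The choke moved 50 mm and the throttle hasn't changed. The top view puts the bar 1–2 mm short of the predicted end, which is about the measuring error. There is time, so I check the scene camera and push once more to confirm the stop.

```bash
python3 -c "
from g import *
p,d=camera('scene');cv2.imwrite('pics/s4.png',cv2.resize(p[210:350,180:380],None,fx=4,fy=4,interpolation=2))
d=d;W=cloud(d,camera_params('scene'))[210:350,180:380].reshape(-1,3)
W=W[abs(W[:,1]-.045)<.035]
g=W[(W[:,2]>.062)&(W[:,2]<.09)];g=g[abs(g[:,0]-.58)<.03];h=W[(W[:,2]>.033)&(W[:,2]<.042)&(abs(W[:,1]-.045)<.02)]
print(g.min(0).round(4),g.max(0).round(4),h.min(0).round(4),h.max(0).round(4))
rel([.535,.0432,.2])
"
```

```text
[0.5726 0.0236 0.062 ] [0.5901 0.0642 0.0851] [0.4413 0.025  0.033 ] [0.6452 0.065  0.042 ]
t 8.4 pos [ 0.3628 -0.3151  0.2278] w 0.0001 F [-0.5  0.7 -0.9]
turn [-0.24  1.    0.78] shift [ 0.1948 -0.3467  0.0259]
```

View pics/s4.png

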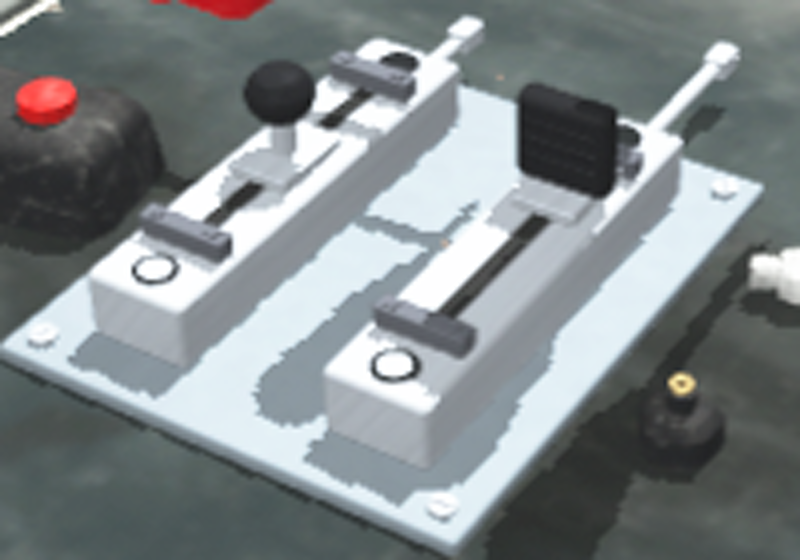

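Request:
send_rows --pt "-0.2 1 0.8 0.021 -0.037 0.003 1" --pt "0 0 0 0.021 -0.038 0.003 1" --pt "0 0 0 0.021 -0.038 0.003 1" --pt "0 0 0 0.021 -0.038 0.003 1" --pt "0 0 0 0.021 -0.038 0.003 1" --pt "0 0 0 0.021 -0.038 0.003 1" --pt "0 0 0 0.021 -0.038 0.003 1" --pt "0 0 0 0.02 -0.03 0.003 1" --pt "0 0 0 0.01 -0.02 0 1" --pt "0 0 0 0 0 0 1"

```text
time: 9.4
ee_pos: [0.5271, 0.0394, 0.1986]
eef_rot: [0.999, 0.034, -0.002, -0.004]
ft_force: [0.3, 0.8, -0.3]
width: 0.0003
```

```bash
python3 -c "
from g import *
rel([.535,.0432,.07])"
```

```text
t 9.4 pos [0.5271 0.0394 0.1986] w 0.0003 F [ 0.3  0.8 -0.3]
turn [-0.47  0.18  1.07] shift [ 0.0086 -0.0022  0.1286]
```

Request:
send_rows --pt "-0.4 0.2 1 0.006 0 0 1" --pt "0 0 0 0 0 0.02 1" --pt "0 0 0 0 0 0.02 1" --pt "0 0 0 0 0 0.02 1" --pt "0 0 0 0 0 0.02 1" --pt "0 0 0 0 0 0.02 1" --pt "0 0 0 0 0 0.015 1" --pt "0 0 0 0 0 0.005 1" --pt "0 0 0 0 0 0 1" --pt "0 0 0 0 0 0 1"

```text
time: 10.4
ee_pos: [0.5294, 0.0478, 0.0728]
eef_rot: [1.0, 0.031, -0.001, -0.002]
ft_force: [0.1, -0.5, 0.6]
width: 0.0008
```

```bash
python3 -c "
from g import *
rel([.564,.0447,.07])"
```

```text
t 10.4 pos [0.5294 0.0478 0.0728] w 0.0008 F [ 0.1 -0.5  0.6]
turn [-0.18  0.15  0.81] shift [0.0343 0.0053 0.0027]
```

Request:
send_rows --pt "0 0 0.8 0.004 0.004 0.003 1" --pt "0 0 0 0.005 0 0 1" --pt "0 0 0 0.005 0 0 1" --pt "0 0 0 0.005 0 0 1" --pt "0 0 0 0.005 0 0 1" --pt "0 0 0 0.004 0 0 1" --pt "0 0 0 0.004 0 0 1" --pt "0 0 0 0.004 0 0 1" --pt "0 0 0 0.004 0 0 1" --pt "0 0 0 0.004 0 0 1"

```text
time: 11.4
ee_pos: [0.5642, 0.0451, 0.0698]
eef_rot: [1.0, 0.024, -0.016, 0.002]
ft_force: [-22.4, -1.8, 15.6]
width: 0.0007
```

```bash
python3 -c "
from g import *
rel([.566,.0447,.07])"
```

```text
t 11.4 pos [0.5642 0.0451 0.0698] w 0.0007 F [-22.4  -1.8  15.6]
turn [ 0.14  1.87 -0.02] shift [ 0.0018  0.0005 -0.0002]
```

The second push at 22 N stalled at the same place (x=0.5642), so the choke is against its stop. I withdraw.

Request:
send_rows --pt "0 0 0 -0.004 0 0 1" --pt "0 0 0 -0.008 0 0 1" --pt "0 0 0 -0.01 0 0 1" --pt "0 1.5 0 -0.008 0 -0.005 1" --pt "0 0 0 0 0 -0.03 1" --pt "0 0 0 0 0 -0.03 1" --pt "0 0 0 -0.03 0 -0.03 1" --pt "0 0 0 -0.03 0 -0.03 1" --pt "0 0 0 0 0 0 1" --pt "0 0 0 0 0 0 1"

```text
time: 12.4
ee_pos: [0.4683, 0.0408, 0.1998]
eef_rot: [1.0, 0.024, -0.002, 0.002]
ft_force: [-0.1, -0.5, -0.2]
width: 0.0002
```

```bash
python3 -c "
from g import *
rel([.497,.0414,.2])
d0=camera_params('wrist')
p,d=camera('wrist');cv2.imwrite('pics/w5.png',p)
W=cloud(d,d0)
for y in(.043,.152):
  m=(W[...,2]>.079)&(W[...,2]<.089)&(abs(W[...,1]-y)<.035)&(W[...,0]>.48)&(W[...,0]<.62)
  t=W[m];print(cv2.minAreaRect((t[:,:2]*1000).astype(np.float32)))
m=(W[...,2]>.034)&(W[...,2]<.042)&(abs(W[...,1]-.043)<.035)
t=W[m];print(cv2.minAreaRect((t[:,:2]*1000).astype(np.float32)))
"
```

```text
t 12.4 pos [0.4683 0.0408 0.1998] w 0.0002 F [-0.1 -0.5 -0.2]
turn [ 0.26  0.28 -0.01] shift [ 0.0287  0.0008 -0.0003]
((582.5443115234375, 45.39887619018555), (14.401447296142578, 42.04444122314453), 3.8040921688079834)
((537.3849487304688, 152.59796142578125), (21.870742797851562, 22.184677124023438), 50.75949478149414)
((543.3056030273438, 43.5307731628418), (198.72117614746094, 46.26430130004883), 2.826899528503418)
```

View pics/w5.png

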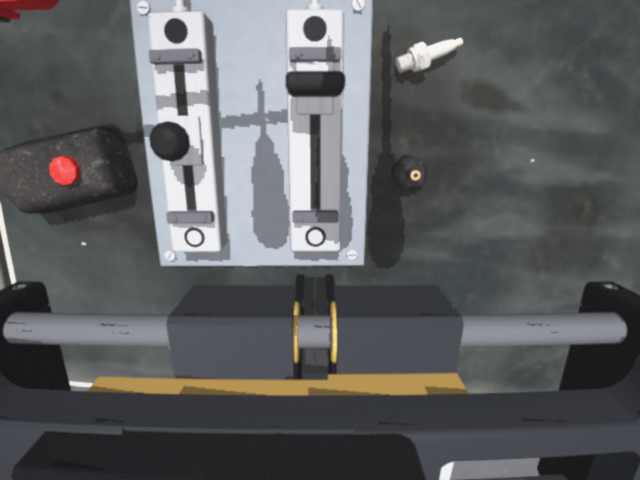

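The bar stands at the far stop, at (315,83), still at x=0.5825. The throttle is where it was, and the gripper is clear.

```bash
python3 -c "
from bench import *
print(close_job())"
```

```text
the job is handed in; nothing more can be done
None
```

I pushed the choke slide to its far end stop, the side with the solid black disc, using the closed fingers. Then I pulled the gripper clear and handed the job in at about 12.5 s.

- **Choke at the stop:** The slide moved about 50 mm. The first push stalled at 15 N. A second one at 22 N stalled at the same place (TCP x = 0.564). The bar's centre read x = 0.5825 after both pushes.
- **Small disagreement:** I had assumed the stop lies 40 mm beyond the middle of the housing. By that, the bar reads 1 to 2 mm short in the top view and up to 1 mm short in the wrist view. That is within the calibration error, and I took the repeated stall as the deciding evidence. The bar hid the contact with the stop block itself, so I did not see it directly.
- **Throttle:** The knob stayed where it was. In the top view after the first push it had moved by no more than 0.1 mm. After the second push I only had the wrist view, where it read within 0.6 mm of its earlier wrist reading.
- **Gripper:** It ended about 0.2 m above the work surface with about zero force on it, touching nothing.

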